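Slide the top plaster tile off the stack into the corner of the drying rack

TASK

Slide the top plaster tile off the stack onto the drying rack's deck beside it and press it gently but positively up against the aluminium stop bar, then press it sideways just as positively against the blue rail, so that it lies square in the corner touching both, and let go. The tile is still green and chips or snaps easily: keep it flat on its support all the way, never lift it, and never press hard on it; the lightly clamped bar must not be pushed out of place. Leave the rest of the stack and everything else on the bench as it is.

Things in the scene. Friction and masses are not known exactly. Their poses are not given: they have to be found in the camera images.
- rack: Fixed wooden drying rack, base board 170 (x) x 360 (y) x 12 mm, origin on the table, under it, 10 mm from its middle along y. In its frame: the stack stands on the board near y = -100 mm; the dark deck, 170 mm wide, runs from y = -34 to 190 mm, its top 40 mm above the origin and 2 mm below the underside of the top tile. Slide the tile to the rack's +y to the stop, then to its +x to the rail.
- tile_top: The tile to move, top one of a stack of four: white plaster, 80 (x) x 100 (y) x 10 (z) mm, about 0.12 kg, thin terracotta lines and a disc on top (flush). Origin at the centre of its underside, z up. It starts within 0.1 rad of the rack's yaw and rests by friction alone (sliding it takes about 1 N).
- tile_top_mid (a point): Centre of the top tile, half-way up its 10 mm thickness; axes as the tile's: x across its 80 mm, y along its 100 mm.
- tile_second_mid (a point): Second tile from the top, directly under it. Plain off-white cast plaster tile, same size as the top one (80 x 100 x 10 mm); must stay put. The point is its centre, half-way up; axes as for the top tile.
- tile_third_mid (a point): Third tile from the top. Plain off-white cast plaster tile, same size as the top one (80 x 100 x 10 mm); must stay put. The point is its centre, half-way up; axes as for the top tile.
- tile_bottom_mid (a point): Bottom tile. Plain off-white cast plaster tile, same size as the top one (80 x 100 x 10 mm); must stay put. The point is its centre, half-way up; axes as for the top tile.
- end_stop: Red block fixed across the deck's +y end, 118 (x) x 18 (y) x 14 (z) mm, black thumbscrew 10 mm high on top; origin at its underside's centre on the deck, axes as the rack's. From it two rods carry the aluminium stop bar (118 x 12 x 14 mm) towards the stack.
- stop_span (a point): Point fixed to the red block, 7 mm above the deck, in the middle of the span in which the stop bar's front face (facing the rack's -y) can be. The bar was set by hand: its face lies up to 30 mm to either side along the rack's y. That setting is not measured: see or feel it. The bar is only lightly clamped, slips above about 6 N along y, and must not.
- side_rail: Blue rail fixed on the deck along the rack's y on its +x side, 18 (x) x 222 (y) x 14 (z) mm. Origin at the centre of its underside on the deck; axes as the rack's.
- rail_face (a point): Middle of the rail's face that looks to the rack's -x, 7 mm above the deck; axes as the rack's. The tile's 100 mm edge ends against this face.
- bowl: Green mixing bowl, 120 mm across, 60 mm high; bystander, stays where it is. Origin at its underside's centre.
- bottle: Clear bottle, 60 mm across, 160 mm high; bystander, stays where it is. Origin at its underside's centre.
- jar: Amber jar, 70 mm across, 90 mm high; bystander, stays where it is. Origin at its underside's centre.
- mug: Blue mug, 80 mm across, 90 mm high; bystander, stays where it is. Origin at its underside's centre.
- spatula: Spatula lying on the table; bystander, stays where it is. Origin at its underside's centre.
- brush: Brush lying on the table; bystander, stays where it is. Origin at its underside's centre.
There are look-alikes about, which are no part of the job. What is meant by the tile_top is not red, and is the larger of those in its own colour.

How it is judged:
On the way, in this order (a step that is already met when the one before it is completed fails the run):
1. the top tile has been slid wholly off the stack and lies on the deck (y of tile_top_mid in the frame of rack above 0.015 m and z of tile_top_mid in the frame of rack below 0.0475 m), for 0.1 s.
2. the tile is pressed against the stop bar (more than 2 N) (contact force between tile_top and end_stop above 2 N), for 0.2 s.
3. then the tile is pressed against the blue rail (more than 2 N) (contact force between tile_top and side_rail above 2 N), for 0.2 s.
At the end, for the whole second after the job is handed in: The top tile lies flat and at rest on the deck, its end within 3 mm of the stop bar and its side within 3 mm of the blue rail, square to the rack within 0.045 rad; the three other tiles are within 6 mm, and the stop bar within 2.5 mm, of where they started (y of stop_bar_c0 in the frame of tile_top between 0.053 and 0.059 m and x of tile_top_mid in the frame of rail_face between -0.043 and -0.037 m and angle between the y axis of tile_top_mid and the y axis of rack, either way round below 0.045 rad and z of tile_top_mid in the frame of rack below 0.0475 m and angle between tile_top_mid's own z axis and vertical below 0.03 rad and linear speed of tile_top below 0.01 m/s and distance of each of tile_second_mid, tile_third_mid, tile_bottom_mid from where it was at the start of the episode below 0.006 m and distance of stop_bar_c0 from where it was at the start of the episode below 0.0025 m); the robot touches nothing.
It fails at once if the tile is lifted (centre more than 6 mm above its height on the stack) or tipped by more than 0.15 rad (z of tile_top_mid in the frame of rack above 0.053 m or angle between tile_top_mid's own z axis and vertical above 0.15 rad).
It fails at once if the robot presses on the tile with more than 20 N (contact force between the arm and tile_top above 20 N).
It fails at once if the stop bar is pushed more than 2.5 mm out of place (distance of stop_bar_c0 from where it was at the start of the episode above 0.0025 m).
It fails at once if another tile of the stack is moved more than 6 mm (distance of any of tile_second_mid, tile_third_mid, tile_bottom_mid from where it was at the start of the episode above 0.006 m).
It fails at once if a bystander is moved more than 30 mm (distance of any of bowl, bottle, jar, spatula, brush, mug from where it was at the start of the episode above 0.03 m).
It also fails if it takes over 72 s, if anything falls off the work surface, if the arm or the gripper's body presses on something with over 40 N, if the wrist force passes 120 N, or if a joint passes its speed limit or range.

ROBOT

A 7-joint arm with a two-finger parallel gripper is mounted at the origin on the work surface. World frame = base frame: x ahead of the robot, y to its left, z up, the work surface at z = 0. Lengths are in m, angles in rad, forces in N, time in s.
With the tool pointing down it reaches from about 0.4 to 0.9 m from the base axis. Payload 5.5 kg.
Tool frame: the origin (TCP) lies between the finger pads; the fingertips stand 22 mm ahead of it and the grasp point (between the pads) lies 3 mm ahead of it; z points along the fingers, y is the direction in which the jaws open and shut (so a half turn about z gives the same grasp; the last joint's range is limited). The gripper opens to 92 mm and grips with 3 to 60 N. Pads are 19 mm wide; open, the fingers measure 130 mm over their backs; the gripper's body (75 mm by 190 mm) begins 47 mm behind the grasp point.
Start: joints at [-0.919, 0.501, -0.427, 1.55, 0.221, 1.138, -0.21], TCP at [0.246, 0.602, 0.249] pointing down, gripper open.
Joint ranges: [-2.88, 2.88], [-0.31, 2.03], [-1.54, 1.56], [0.2, 2.42], [-1.41, 4.55], [0.19, 2.02], [-2.57, 2.57]. Speed limits (rad/s): [2.57, 2.57, 3.14, 3.14, 3.14, 3.14, 3.14].

INTERFACE

Orientations are given as [roll, pitch, yaw] about the fixed x, y, z axes, in that order (R = Rz(yaw) Ry(pitch) Rx(roll)).
In Python, from cell import env gives the robot as it stands.
- The arm moves only by the tool jog_arm, never from a script. Its argument "targets" is text: rows parted by semicolons, each of 7 numbers parted by spaces: the shift along the tool's x, y, z in cm, then the turn, a rotation vector about the tool's x, y, z in degrees, then the closure in counts, from 0 (fully open) to 255 (shut). A call has 1 to 8 rows; each row is the pose to reach, as a shift and turn from the pose commanded when the call began, along the tool's axes at that moment; what a row does not reach only later rows make up. A row lasts 1/8 s, in which the tool goes at most 62.5 mm and 10.7 degrees, less where a joint would pass 70% of its speed; a pose out of reach is approached as far as the arm can. A call with a gripper value outside its range is refused whole. The fingers move at their own pace and stop on an object; "squeeze" is the grip in N (left out, the last holds). Time passes only in rows, so rows that repeat a pose let the fingers close. It gives the time, the measured TCP pose, the force and the opening at its end, in the units of the state.
- env.state(): the state, without advancing time (a new reading comes with each control period).
- env.grab_frame(name): name is "scene" or "top" or "wrist"; returns a dict with "image" (400x640x3 uint8, blue, green, red), "depth" (400x640 float32, m along the optical axis (not along the pixel's ray), 0 where there is no reading), "vfov" (degrees; the focal length in pixels is half the picture's height over the tangent of half this angle, whatever the lens; pixels are square), "cx", "cy" (the principal point, pixels), "origin" and "rotation" of the camera in the world. Camera axes: x right, y up, looking along -z (the intrinsics and any distortion apply to the point x, -y, -z); pixel columns grow to the right and rows downward; lengths in m; the calibration is good to about 2 mm. A picture is of the moment at which its call begins.
- env.job_done(): hands the job in, once; it reports no verdict.
Trained networks look in a picture, given as the dict that the camera call returned (one of the last four; its "shot" number tells which), for a name from the list of things; names that differ only in an ending like _2 or _b are one class to them, and where a whole thing is asked for, a point or a joint stands for the part that bears it (a point fixed in the world has none). Each returns a list of dicts, best first, with "p" (0 to 1); they miss things now and then, are a little off and sometimes report something else, mostly with a low value. They report only what shows in the picture. A call takes as long as a camera call. They do not tell look-alikes from the thing itself.
- env.search_frame(label, picture): "location" ([x, y, z] in m, in world coordinates, good to about 4 mm: the middle of the surface that is visible of it).
- env.masks_of(label, picture): "mask" (400x640 bool, what is visible of it).
The state is a dict: "clock": time; "joint_positions": joint angles; "qvel": joint speeds; "joint_torque": joint torques, N m; "position": TCP position; "tool_rot": TCP orientation; "contact_force": force on the tool from outside, world axes, zero at the start; "torque": the same for the moment, N m; "finger_gap": opening from 0.0 (shut) to 1.0 (fully open).
Only numpy, scipy, OpenCV 4.12 (cv2) and the standard library are available. Lean on these libraries where they do the work, as an engineer would, in place of code of your own. Each camera call takes 0.05 s, during which the arm holds its last target. There are 200 camera calls.

## Working session

There is one attempt and no reset: what is moved stays moved. The work goes in short steps, Python scripts to look and compute and a tool call to move; the robot and the scene stay as the last step left them, time stands still between calls to the robot, and variables do not carry over. Pictures are saved under pics/ and viewed, about 8 in all and at most 12, crops included, and the job is handed in when it is done.

Besides the shell and the picture viewer there is one more tool, called after "Call:" as name(argument=value, ...), one argument or row to a line, values as JSON. jog_arm: Moves the arm, as the interface text tells. Its arguments: {"type":"object","properties":{"targets":{"type":"string"},"squeeze":{"type":"number"}},"required":["targets"]}

```bash
mkdir -p pics; ls; python3 - <<'E'
from cell import env
import cv2,numpy as np
print(env.state())
ims=[]
for n in("scene","top"):
    f=env.grab_frame(n); print(n,f['vfov'],f['cx'],f['cy'],f['origin'],f['rotation'],[k for k in f])
    cv2.imwrite(f'pics/{n}.png',f['image'])
    for l in("tile_top","rack","end_stop","side_rail","bowl","bottle","jar","mug"):
        print(l,[(np.round(r['location'],3),round(r['p'],2)) for r in env.search_frame(l,f)[:3]])
E
```

```text
pics
{'clock': 0.0, 'joint_positions': array([-0.91880897,  0.50184398, -0.42676981,  1.55144482,  0.22079808,
        1.13829458, -0.21029328]), 'qvel': array([ 7.39702894e-04, -8.82853304e-05,  1.63264077e-03,  3.89665368e-04,
        8.39038768e-05,  1.61908446e-04,  2.34773683e-04]), 'joint_torque': array([-7.19617110e-04, -5.66586328e+01, -5.81643999e+00, -2.79120004e+01,
       -6.86583272e-02,  3.04706697e-02,  1.70758085e-04]), 'position': array([0.24619848, 0.60086179, 0.247681  ]), 'tool_rot': array([-3.13965653e+00, -5.86103808e-05,  2.75284622e+00]), 'contact_force': array([-0.55624452, -0.47423094,  0.23806232]), 'torque': array([-0.0247827 ,  0.05880709, -0.0316137 ]), 'finger_gap': 1.0022629099198628}
scene 55.98006736291096 311.9147122715127 198.09754373330034 [1.20684563 0.52319244 0.8204296 ] [8.53037585e-01 1.67276044e-03 2.21805882e+00] ['image', 'depth', 'vfov', 'cx', 'cy', 'origin', 'rotation', 'shot']
tile_top [(array([ 0.531, -0.084,  0.05 ]), 0.85), (array([ 0.535, -0.259,  0.003]), 0.7), (array([0.288, 0.201, 0.007]), 0.69)]
rack [(array([0.54 , 0.084, 0.041
[... 401 characters left out ...]
 0.01070367 1.24321908] [ 0.06534725 -0.00677622 -1.5684785 ] ['image', 'depth', 'vfov', 'cx', 'cy', 'origin', 'rotation', 'shot']
tile_top [(array([ 0.531, -0.26 ,  0.006]), 0.81), (array([ 0.522, -0.084,  0.047]), 0.78), (array([0.282, 0.198, 0.008]), 0.74)]
rack [(array([0.502, 0.063, 0.04 ]), 0.69)]
end_stop [(array([0.472, 0.177, 0.053]), 0.76), (array([0.501, 0.063, 0.04 ]), 0.73)]
side_rail [(array([0.554, 0.109, 0.054]), 0.72)]
bowl [(array([0.445, 0.459, 0.029]), 0.86), (array([0.554, 0.111, 0.054]), 0.19)]
bottle [(array([0.662, 0.423, 0.104]), 0.72), (array([ 0.336, -0.352,  0.001]), 0.23)]
jar [(array([ 0.662, -0.411,  0.088]), 0.65)]
mug [(array([ 0.513, -0.452,  0.046]), 0.56)]
```

View pics/top.png

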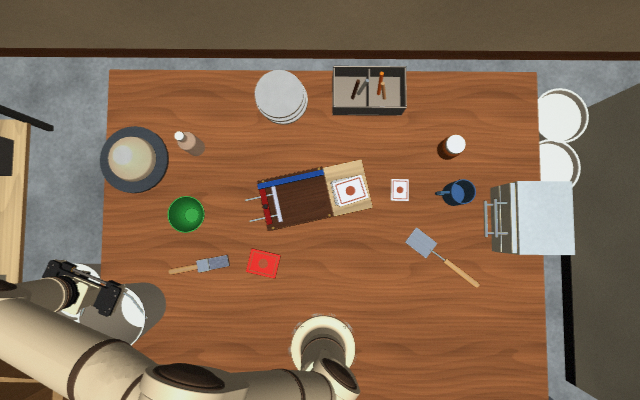

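View pics/scene.png

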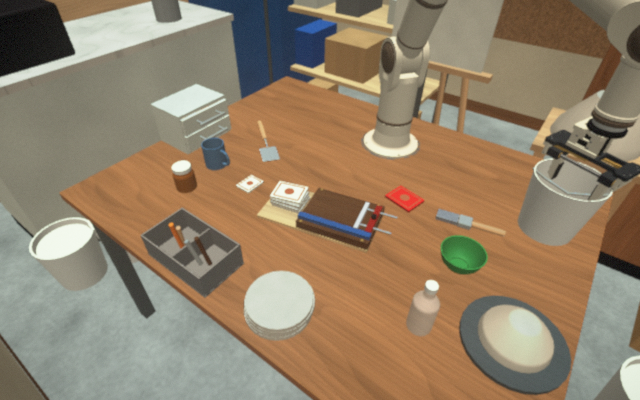

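The tile to move is the white one on the stack, at (350,190) in the top view. The others are a small white tile on the table at (400,189) and a red one at (263,263). Only the stack tile is white, larger and on the rack. I'll move over the rack to confirm this up close.

Call:
jog_arm(
  targets="-5 -5 0 0 0 8 0; -11 -10 0 0 0 17 0; -17 -15 0 0 0 26 0; -22 -20 0 0 0 35 0; -27 -25 0 0 0 44 0; -32 -30 0 0 0 52 0; -36 -34 0 0 0 57 0; -40 -38 0 0 0 57 0",
)

```text
clock: 1.9
position: [0.453, 0.1445, 0.2493]
tool_rot: [3.14, -0.0, 1.757]
contact_force: [-0.0, -0.1, 0.2]
finger_gap: 0.996
```

```bash
cat > h.py <<'E'
from cell import env
import cv2,numpy as np
from scipy.spatial.transform import Rotation as R
def mat(f): return R.from_euler('xyz',f['rotation']).as_matrix() if np.size(f['rotation'])==3 else np.array(f['rotation'])
def cloud(f):
    d=f['depth'];F=200/np.tan(np.radians(f['vfov']/2))
    v,u=np.mgrid[:400,:640]
    p=np.stack([(u-f['cx'])/F*d,-(v-f['cy'])/F*d,-d],-1)
    return p@mat(f).T+np.array(f['origin'])
E
python3 - <<'E'
from h import *
f=env.grab_frame("wrist"); print(f['vfov'],f['cx'],f['cy'],f['origin'],np.round(mat(f),3))
cv2.imwrite('pics/w1.png',f['image'])
P=cloud(f); np.save('w1.npy',P)
for l in("tile_top","end_stop","side_rail","tile_second_mid"):
    for r in env.masks_of(l,f)[:2]:
        m=r['mask']; q=P[m&(f['depth']>0)]; print(l,round(r['p'],2),m.sum(),np.round(np.median(q,0),4) if len(q) else '', np.argwhere(m).mean(0).round())
E
```

```text
60.74579649291069 316.26968720289506 204.0318866512129 [0.43634774 0.22668666 0.38616687] [[ 0.983 -0.175 -0.058]
 [ 0.184  0.937  0.298]
 [ 0.002 -0.304  0.953]]
tile_top 0.85 8015 [0.2803 0.2055 0.0109] [ 88. 164.]
tile_top 0.79 1703 [ 0.5112 -0.0506  0.0529] [348. 334.]
end_stop 0.76 5212 [0.471  0.1837 0.0547] [148. 340.]
side_rail 0.8 3011 [0.5475 0.1466 0.0549] [201. 408.]
tile_second_mid 0.84 312 [ 0.5124 -0.039   0.0426] [335. 341.]
```

View pics/w1.png

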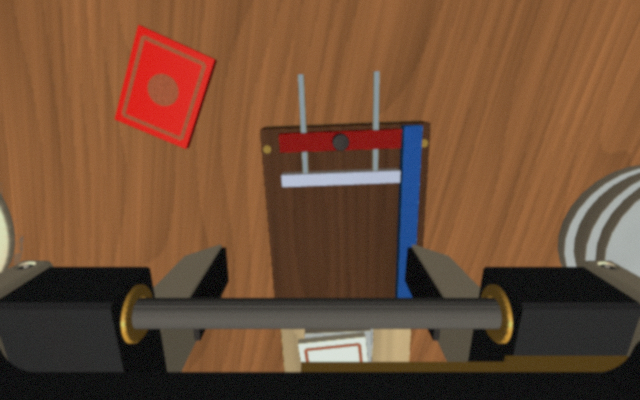

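Call:
jog_arm(
  targets="-6 0 0 0 0 0 0; -12 1 0 0 0 0 0; -18 1 0 0 0 0 0; -24 2 0 0 0 0 0; -30 2 0 0 0 0 0; -36 2.5 0 0 0 0 0; -36.5 2.5 0 0 0 0 0; -36.5 2.5 0 0 0 0 120",
)

```text
clock: 3.15
position: [0.5453, -0.2058, 0.2482]
tool_rot: [-3.141, -0.001, 1.76]
contact_force: [-0.6, 0.5, 0.1]
finger_gap: 0.934
```

```bash
python3 - <<'E'
from h import *
f=env.grab_frame("wrist"); print(env.state()['position'],env.state()['finger_gap'],env.state()['contact_force'])
cv2.imwrite('pics/w2.png',f['image'])
P=cloud(f); D=f['depth']>0
np.savez('w2.npz',P=P,im=f['image'])
for l in("tile_top","end_stop","side_rail","tile_second_mid"):
    for r in env.masks_of(l,f)[:2]:
        m=r['mask']&D; q=P[m]
        if len(q)<50: continue
        z=np.percentile(q[:,2],80)
        t=q[abs(q[:,2]-z)<.004]
        (c,s,a)=cv2.minAreaRect((t[:,:2]*1000).astype(np.float32))
        print(l,round(r['p'],2),m.sum(),'topz',round(np.median(t[:,2]),4),'rect mm',np.round(c,1),np.round(s,1),round(a,2),np.argwhere(m).mean(0).round())
E
```

```text
[ 0.5452663  -0.20484251  0.24827744] 0.8922472158492866 [-0.45464081  0.58901908  0.03121898]
tile_top 0.67 9813 topz 0.0531 rect mm [521.2 -89.2] [80.1 96.2] 17.69 [ 54. 314.]
tile_top 0.63 3140 topz 0.0085 rect mm [ 529.1 -259.7] [59.7 74.2] 88.91 [214. 295.]
end_stop 0.63 10088 topz 0.0131 rect mm [537.6 -90.6] [171.3 117.1] 11.88 [ 67. 344.]
tile_second_mid 0.54 350 topz 0.043 rect mm [560.2 -69.2] [ 5.4 67.4] 16.41 [ 33. 361.]
```

View pics/w2.png

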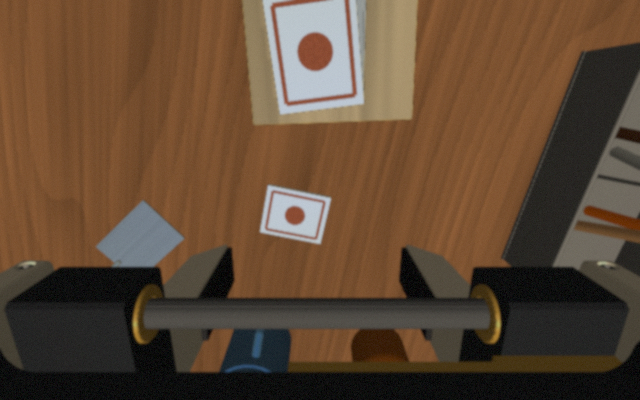

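```bash
python3 - <<'E'
import numpy as np,cv2
from scipy.spatial import ConvexHull
P=np.load('w1.npy'); im=cv2.imread('pics/w1.png').astype(int); b,g,r=im[...,0],im[...,1],im[...,2]
def rect(n,m):
    q=P[m][:, :2]*1000
    c,s,a=cv2.minAreaRect(q.astype(np.float32)); print(n,m.sum(),np.round(c,1),np.round(s,1),round(a,2),'z',np.round(np.percentile(P[m][:,2],[5,50,95]),4))
zin=(P[...,2]>.049)&(P[...,2]<.06)&(P[...,0]>.35)&(P[...,0]<.65)&(P[...,1]<.26)&(P[...,1]>0)
v=np.arange(400)[:,None]+0*b
rect('rail',zin&(b>r+60)&(v<290))
rect('block',zin&(r>b+60)&(v<160))
bar=zin&(abs(b-r)<60)&(g>130)&(v>165)&(v<195)
rect('bar',bar)
a=np.radians(11.8); X=np.array([np.cos(a),np.sin(a)]);Y=np.array([-np.sin(a),np.cos(a)])
q=P[bar][:,:2]; print('bar y',np.percentile(q@Y,[1,5,50,95,99]).round(4),'x',np.percentile(q@X,[1,99]).round(4))
# bar edge slope: fit front y vs x
xs=q@X; ys=q@Y
bins=np.linspace(xs.min()+.008,xs.max()-.008,12); f=[np.percentile(ys[abs(xs-t)<.004],3) for t in bins]; print('front slope',np.polyfit(bins,f,1),np.round(f,4))
rl=zin&(b>r+60)&(v<290); q=P[rl][:,:2]; ys=q@Y; xs=q@X
bins=np.linspace(ys.min()+.02,ys.max()-.02,12); f=[np.percentile(xs[abs(ys-t)<.004],3) for t in bins]; print('rail slope dx/dy',np.polyfit(bins,f,1),np.round(f,4))
d=np.load('w2.npz');P=d['P'];im=d['im'].astype(int)
m=(P[...,2]>.049)&(P[...,2]<.06)&(abs(P[...,0]-.52)<.1)&(P[...,1]>-.2)
q=P[m][:,:2]
for a in (11.8,17.3):
    a=np.radians(a);X=np.array([np.cos(a),np.sin(a)]);Y=np.array([-np.sin(a),np.cos(a)])
    xs=q@X;ys=q@Y
    print('tile x',np.percentile(xs,[.5,2,98,99.5]).round(4),'y',np.percentile(ys,[.5,2,99.5]).round(4))
    bins=np.linspace(xs.min()+.012,xs.max()-.012,12); f=[np.percentile(ys[abs(xs-t)<.003],3) for t in bins]; print('rear slope',np.polyfit(bins,f,1))
    bins=np.linspace(ys.min()+.015,ys.max()-.015,12); f=[np.percentile(xs[abs(ys-t)<.003],3) for t in bins];print('left slope',np.polyfit(bins,f,1))
E
```

```text
rail 2510 [552.3 129.8] [ 18.2 178.3] 12.82 z [0.0536 0.055  0.0563]
block 2082 [467.2 189.6] [117.6  18.2] 12.82 z [0.0536 0.055  0.0562]
bar 1500 [474.9 157.2] [117.9  19.9] 12.91 z [0.0522 0.055  0.0562]
bar y [0.0467 0.0476 0.0536 0.0593 0.0636] x [0.4394 0.554 ]
front slope [0.02016362 0.03748219] [0.0465 0.0464 0.0473 0.047  0.047  0.0476 0.0474 0.0477 0.0482 0.0479
 0.0486 0.0485]
rail slope dx/dy [-0.01602117  0.55882293] [0.5597 0.5594 0.5592 0.559  0.5591 0.5588 0.5586 0.5583 0.5581 0.5579
 0.5577 0.5573]
tile x [0.4499 0.4526 0.531  0.5338] y [-0.2427 -0.2399 -0.1509]
rear slope [ 0.09773184 -0.28705965]
left slope [-0.10998528  0.43314223]
tile x [0.4316 0.4328 0.5094 0.5107] y [-0.2877 -0.2861 -0.1947]
rear slope [ 0.00580756 -0.28777012]
left slope [-0.01032576  0.43135146]
```

Call:
jog_arm(
  targets="4.1 0.4 3 0 0 -2 160; 4.1 0.4 8 0 0 -2 160; 4.1 0.4 13 0 0 -2 160; 4.1 0.4 16 0 0 -2 160; 4.1 0.4 16 0 0 -2 160; 4.1 0.4 16 0 0 -2 160",
  squeeze=20,
)

```text
clock: 4.15
position: [0.5421, -0.1666, 0.09]
tool_rot: [3.14, 0.001, 1.794]
contact_force: [-0.1, -0.2, 0.1]
finger_gap: 0.372
```

```bash
python3 - <<'E'
from h import *
p=[];q=[];F=[]
for i in range(6):
    f=env.grab_frame("wrist"); s=env.state(); p.append(s['position']);q.append(s['tool_rot']%(2*np.pi));F.append(s['contact_force'])
print(np.mean(p,0),np.std(p,0),np.mean(q,0),np.mean(F,0),np.std(F,0),s['finger_gap'])
cv2.imwrite('pics/w3.png',f['image'])
E
```

```text
[ 0.54228393 -0.16691491  0.09033459] [2.68520545e-04 6.78858730e-05 2.67069533e-04] [3.13900185e+00 1.14722314e-03 1.79303929e+00] [-0.05429708 -0.02361672  0.3728334 ] [0.24509781 0.45777827 0.64632084] 0.37211814817449
```

View pics/w3.png

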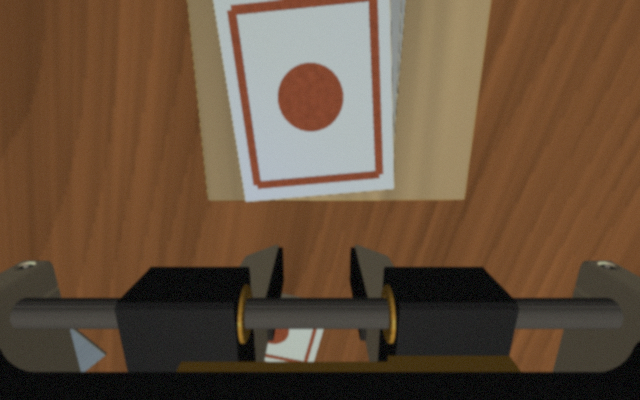

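Call:
jog_arm(
  targets="0 0 1.2 0 0 0 160; 0 0 2.3 0 0 0 160; 0.5 0 2.3 0 0 0 160; 1 0 2.3 0 0 0 160; 1.3 0 2.3 0 0 0 160; 1.6 0 2.3 0 0 0 160; 1.9 0 2.3 0 0 0 160; 2.2 0 2.3 0 0 0 160",
)

```text
clock: 5.45
position: [0.5363, -0.1455, 0.0659]
tool_rot: [3.141, 0.0, 1.793]
contact_force: [-0.3, -1.1, 0.1]
finger_gap: 0.371
```

```bash
python3 - <<'E'
from h import *
p=[];F=[]
for i in range(4):
    f=env.grab_frame("wrist"); s=env.state(); p.append(s['position']);F.append(s['contact_force'])
print(np.mean(p,0),np.mean(F,0),np.std(F,0))
g=env.grab_frame("scene")
cv2.imwrite('pics/w4.png',np.vstack([f['image'][:260],cv2.resize(g['image'][150:270,230:430],(640,384))])[:600])
E
```

```text
[ 0.5362343  -0.1450917   0.06578967] [-0.25274626 -0.34012023  0.14425828] [0.46932668 0.36366443 0.3830732 ]
```

View pics/w4.png

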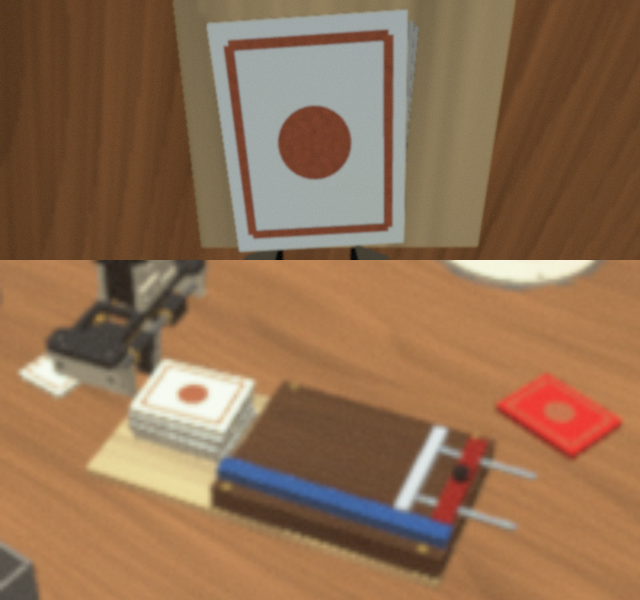

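Call:
jog_arm(
  targets="0.5 0 -0.05 0 0 0 160; 1 0 -0.05 0 0 0 160; 1.5 0 -0.05 0 0 0 160; 2.2 0 -0.05 0 0 0 160; 2.9 0 -0.05 0 0 0 160; 3.6 0 -0.05 0 0 0 160; 4.3 0 -0.05 0 0 0 160; 5 0 -0.05 0 0 0 160",
)

```text
clock: 6.7
position: [0.5252, -0.0961, 0.0663]
tool_rot: [3.141, 0.0, 1.793]
contact_force: [0.1, -1.2, -0.4]
finger_gap: 0.378
```

```bash
cat > chk.py <<'E'
from h import *
import sys
p=[];F=[];T=[]
for i in range(4):
    f=env.grab_frame("wrist"); s=env.state(); p.append(s['position']);F.append(s['contact_force'])
a=.2234;M=np.array([[np.cos(a),np.sin(a)],[-np.sin(a),np.cos(a)]])
pm=np.mean(p,0);Fm=np.mean(F,0)
print('clk',s['clock'],'pos',pm.round(4),'rack',(M@pm[:2]).round(4),'F rack',(M@Fm[:2]).round(2),Fm[2].round(2),'sd',np.std(F,0).round(2),'yaw',s['tool_rot'][2])
if len(sys.argv)>1:
    cv2.imwrite(f'pics/{sys.argv[1]}.png',f['image'])
    P=cloud(f);np.savez('last.npz',P=P,im=f['image'])
    for r in env.masks_of("tile_top",f)[:2]:
        m=r['mask']&(f['depth']>0); q=P[m]
        c,sz,ang=cv2.minAreaRect((q[:,:2]*1000).astype(np.float32)); print('tile',r['p'],(M@np.array(c)).round(1),np.round(sz,1),round(ang,1),np.median(q[:,2]).round(4))
E
python3 chk.py w5
```

```text
clk 6.9 pos [ 0.5251 -0.0955  0.0662] rack [ 0.4909 -0.2095] F rack [-0.56 -0.28] 0.43 sd [0.53 0.29 0.56] yaw 1.793428011265739
tile 0.94 [ 492.5 -147.5] [101.9 101.9] 12.8 0.0528
```

Call:
jog_arm(
  targets="0.8 0 0 0 0 0 160; 1.6 0 0 0 0 0 160; 2.4 0 0 0 0 0 160; 3.2 0 0 0 0 0 160; 4 0 0 0 0 0 160; 4.8 0 0 0 0 0 160; 5.6 0 0 0 0 0 160; 6.4 0 0 0 0 0 160",
)

```text
clock: 7.95
position: [0.511, -0.0336, 0.0662]
tool_rot: [-3.142, 0.0, 1.793]
contact_force: [1.1, -1.2, -0.6]
finger_gap: 0.374
```

Call:
jog_arm(
  targets="0.8 0 0 0 0 0 160; 1.6 0 0 0 0 0 160; 2.4 0 0 0 0 0 160; 3.2 0 0 0 0 0 160; 4 0 0 0 0 0 160; 4.6 0 0 0 0 0 160; 5.2 0 0 0 0 0 160; 5.8 0 0 0 0 0 160",
)

```text
clock: 8.95
position: [0.4983, 0.0228, 0.0662]
tool_rot: [3.142, 0.0, 1.793]
contact_force: [0.3, -0.1, -0.2]
finger_gap: 0.368
```

```bash
python3 chk.py w6; python3 - <<'E'
import cv2,numpy as np
d=np.load('last.npz');P=d['P'];im=d['im'].astype(int)
a=.2234;X=np.array([np.cos(a),np.sin(a)]);Y=np.array([-np.sin(a),np.cos(a)])
b,g,r=im[...,0],im[...,1],im[...,2]
x=P[...,:2]@X;y=P[...,:2]@Y;z=P[...,2]
# profile along y at tile/bar columns
for x0 in(.46,.49,.52):
    m=(abs(x-x0)<.006)&(z>.03)&(z<.07)
    print(x0,[(round(t*1000),round(np.median(z[m&(abs(y-t)<.001)])*1000,1)) for t in np.arange(-.02,.07,.002) if (m&(abs(y-t)<.001)).sum()>3])
m=(b>r+60)&(z>.05)&(z<.06);print('rail x',np.percentile(x[m],[2,50,98]))
E
```

```text
clk 9.15 pos [0.4982 0.0232 0.0662] rack [ 0.491  -0.0877] F rack [ 0.06 -0.36] -0.01 sd [0.35 0.38 0.6 ] yaw 1.7932543960388272
tile 0.92 [492.5 -26.5] [ 85.6 107.2] 12.8 0.051
0.46 [(-20, np.float64(51.2)), (-18, np.float64(51.1)), (-16, np.float64(51.0)), (-14, np.float64(51.1)), (-12, np.float64(51.0)), (-10, np.float64(51.3)), (-8, np.float64(51.2)), (-6, np.float64(51.1)), (-4, np.float64(51.1)), (-2, np.float64(50.8)), (0, np.float64(51.1)), (2, np.float64(51.1)), (4, np.float64(51.2)), (6, np.float64(51.0)), (8, np.float64(51.0)), (10, np.float64(51.1)), (12, np.float64(50.9)), (14, np.float64(51.0)), (16, np.float64(51.2)), (18, np.float64(50.9)), (20, np.float64(51.0)), (22, np.float64(50.9)), (24, np.float64(50.7)), (26, np.float64(41.5)), (28, np.float64(40.9)), (30, np.float64(40.8)), (32, np.float64(41.0)), (34, np.float64(40.8))]
0.49 [(-20, np.float64(51.3)), (-18, np.float64(51.3)), (-16, np.float64(51.2)), (-14, np.float64(51.3)), (-12, np.float64(51.3)), (-10, np.float64(51.2)), (-8, np.float64(51.0)), (-6, np.float64(51.0)), (-4, np.float64(51.0)), (-2, np.float64
[... 456 characters left out ...]
64(51.1)), (-18, np.float64(51.1)), (-16, np.float64(51.1)), (-14, np.float64(51.1)), (-12, np.float64(51.0)), (-10, np.float64(51.2)), (-8, np.float64(51.0)), (-6, np.float64(51.1)), (-4, np.float64(51.1)), (-2, np.float64(51.1)), (0, np.float64(51.1)), (2, np.float64(51.2)), (4, np.float64(51.1)), (6, np.float64(51.0)), (8, np.float64(51.2)), (10, np.float64(51.0)), (12, np.float64(51.1)), (14, np.float64(51.2)), (16, np.float64(51.2)), (18, np.float64(51.2)), (20, np.float64(51.0)), (22, np.float64(50.9)), (24, np.float64(50.9)), (26, np.float64(41.0)), (28, np.float64(41.1)), (30, np.float64(41.0)), (32, np.float64(41.1)), (34, np.float64(41.0))]
rail x [0.55882145 0.56706052 0.57546833]
```

View pics/w6.png

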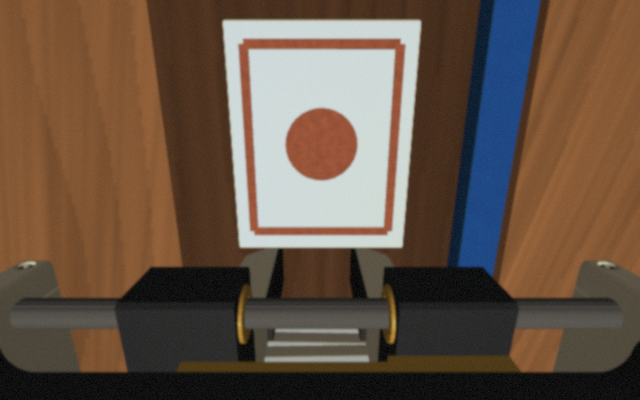

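Call:
jog_arm(
  targets="0.15 0 0 0 0 0 160; 0.3 0 0 0 0 0 160; 0.45 0 0 0 0 0 160; 0.6 0 0 0 0 0 160; 0.75 0 0 0 0 0 160; 0.9 0 0 0 0 0 160; 1 0 0 0 0 0 160; 1.1 0 0 0 0 0 160",
)

```text
clock: 10.2
position: [0.4959, 0.0333, 0.0662]
tool_rot: [-3.142, -0.0, 1.793]
contact_force: [0.8, 0.2, -0.1]
finger_gap: 0.372
```

```bash
python3 chk.py
```

```text
clk 10.4 pos [0.4959 0.0334 0.0662] rack [ 0.491  -0.0773] F rack [-0.19 -0.2 ] -0.12 sd [0.85 0.49 0.46] yaw 1.7930190965968775
```

Call:
jog_arm(
  targets="0.05 0 0 0 0 0 160; 0.1 0 0 0 0 0 160; 0.1 0 0 0 0 0 160",
)

```text
clock: 10.78
position: [0.4957, 0.0342, 0.0662]
tool_rot: [3.142, 0.0, 1.793]
contact_force: [0.4, -0.3, -0.2]
finger_gap: 0.373
```

```bash
python3 chk.py
```

```text
clk 10.975 pos [0.4957 0.0342 0.0662] rack [ 0.491  -0.0765] F rack [ 0.52 -0.9 ] -0.1 sd [0.61 0.24 0.64] yaw 1.792863564498744
```

Call:
jog_arm(
  targets="0.05 0 0 0 0 0 160; 0.1 0 0 0 0 0 160; 0.1 0 0 0 0 0 160",
)

```text
clock: 11.35
position: [0.4955, 0.0353, 0.0662]
tool_rot: [3.142, -0.0, 1.793]
contact_force: [0.3, -0.8, 0.0]
finger_gap: 0.372
```

```bash
python3 chk.py
```

```text
clk 11.55 pos [0.4955 0.0353 0.0662] rack [ 0.491  -0.0754] F rack [-0.02 -0.25] -0.03 sd [0.51 0.7  0.13] yaw 1.7929461389360744
```

Call:
jog_arm(
  targets="0.05 0 0 0 0 0 160; 0.05 0 0 0 0 0 160; 0.05 0 0 0 0 0 160",
)

```text
clock: 11.92
position: [0.4954, 0.0357, 0.0662]
tool_rot: [-3.142, -0.0, 1.793]
contact_force: [-0.9, 0.0, 0.3]
finger_gap: 0.375
```

```bash
python3 chk.py
```

```text
clk 12.125 pos [0.4954 0.0357 0.0662] rack [ 0.491  -0.0749] F rack [-0.27 -0.57] 0.2 sd [0.19 0.25 0.3 ] yaw 1.7929363179175115
```

Call:
jog_arm(
  targets="0.05 0 0 0 0 0 160; 0.1 0 0 0 0 0 160; 0.1 0 0 0 0 0 160",
)

```text
clock: 12.5
position: [0.4952, 0.0367, 0.0662]
tool_rot: [3.142, -0.0, 1.793]
contact_force: [0.4, -1.4, 0.7]
finger_gap: 0.374
```

```bash
python3 chk.py
```

```text
clk 12.7 pos [0.4952 0.0367 0.0662] rack [ 0.491  -0.0739] F rack [-0.2  -0.25] 0.33 sd [0.43 0.31 0.35] yaw 1.7929347416282602
```

Call:
jog_arm(
  targets="0.05 0 0 0 0 0 160; 0.1 0 0 0 0 0 160; 0.1 0 0 0 0 0 160",
)

```text
clock: 13.08
position: [0.4952, 0.0371, 0.0662]
tool_rot: [3.141, 0.001, 1.793]
contact_force: [0.4, -3.4, -0.6]
finger_gap: 0.369
```

```bash
python3 chk.py w7;python3 - <<'E'
import cv2,numpy as np
d=np.load('last.npz');P=d['P']
a=.2234;X=np.array([np.cos(a),np.sin(a)]);Y=np.array([-np.sin(a),np.cos(a)])
x=P[...,:2]@X;y=P[...,:2]@Y;z=P[...,2]
for x0 in(.46,.49,.52):
    m=(abs(x-x0)<.006)&(z>.03)&(z<.07)
    print(x0,[(round(t*1000),round(float(np.median(z[m&(abs(y-t)<.0006)]))*1000,1)) for t in np.arange(.03,.07,.001) if (m&(abs(y-t)<.0006)).sum()>2])
E
```

```text
clk 13.275 pos [0.4952 0.0371 0.0663] rack [ 0.4911 -0.0736] F rack [ 0.77 -4.53] -0.13 sd [0.25 0.46 0.27] yaw 1.7924491909441311
tile 0.9 [492.7 -13.8] [ 86.  105.1] 12.6 0.051
0.46 [(30, 51.2), (31, 51.2), (32, 50.9), (33, 51.0), (34, 50.8), (35, 50.9), (36, 50.9), (37, 51.0), (38, 51.6), (39, 54.7), (40, 54.9), (41, 54.9), (42, 54.8), (43, 54.8), (44, 54.9), (45, 54.7)]
0.49 [(30, 51.3), (31, 51.2), (32, 50.9), (33, 51.0), (34, 51.1), (35, 51.2), (36, 50.8), (37, 50.8), (38, 51.5), (39, 54.7), (40, 55.2), (41, 55.0), (42, 55.1), (43, 55.1), (44, 54.9), (45, 54.6)]
0.52 [(30, 51.3), (31, 51.2), (32, 51.2), (33, 51.0), (34, 50.8), (35, 51.0), (36, 51.0), (37, 51.0), (38, 51.7), (39, 54.7), (40, 54.9), (41, 54.9), (42, 54.9), (43, 55.1), (44, 55.0), (45, 54.8)]
```

Call:
jog_arm(
  targets="0 0 0 0 0 0 160; 0 0 0 0 0 0 160",
)

```text
clock: 13.58
position: [0.4952, 0.0371, 0.0663]
tool_rot: [3.141, 0.001, 1.792]
contact_force: [1.6, -5.2, -1.6]
finger_gap: 0.374
```

```bash
python3 chk.py; python3 -c "
from h import *
print(env.state()['joint_positions'])"
```

```text
clk 13.775 pos [0.4952 0.0371 0.0663] rack [ 0.4911 -0.0735] F rack [ 0.96 -4.92] -0.87 sd [0.68 0.27 0.99] yaw 1.7923668792904932
[-0.23518459  0.4752878   0.12742743  2.07331535 -0.10257273  0.59831343
  0.18464166]
```

Call:
jog_arm(
  targets="-0.1 0 0 0 0 0 160; -0.4 0 0 0 0 0 160; -1.5 0 0 0 0 0 160; -1.5 0 -1.5 0 0 0 160; -1.5 0 -4 0 0 0 160; -1.5 0 -4 0 0 0 160",
)

```text
clock: 14.52
position: [0.5001, 0.0232, 0.1086]
tool_rot: [3.137, 0.0, 1.793]
contact_force: [-0.3, 1.0, 0.2]
finger_gap: 0.372
```

```bash
python3 chk.py w8
```

```text
clk 14.725 pos [0.4983 0.0232 0.1066] rack [ 0.4911 -0.0878] F rack [ 0.17 -0.24] 0.33 sd [0.47 0.35 0.36] yaw 1.7930599877313302
tile 0.87 [492.7 -11.9] [ 83.8 100. ] 12.8 0.0511
```

Call:
jog_arm(
  targets="1 -1 0 0 0 10 160; 2 -2 0 0 0 20 160; 3 -3 0 0 0 30 160; 4 -4 0 0 0 40 160; 5 -5 0 0 0 50 160; 6 -6 0 0 0 60 160; 7 -6.3 0 0 0 70 160; 7.6 -6.3 0 0 0 80 160",
)

```text
clock: 15.78
position: [0.4191, 0.0836, 0.1057]
tool_rot: [-3.141, 0.002, 0.391]
contact_force: [0.3, -0.8, 0.6]
finger_gap: 0.373
```

Call:
jog_arm(
  targets="0 0 0 0 0 10 160; 0 0 0 0 0 10 160; 0 0 0 0 0 10 160",
)

```text
clock: 16.15
position: [0.4198, 0.0832, 0.1059]
tool_rot: [3.141, 0.001, 0.226]
contact_force: [0.6, 0.6, 0.2]
finger_gap: 0.372
```

```bash
python3 chk.py w9
```

```text
clk 16.35 pos [0.42   0.0831 0.1061] rack [ 0.428 -0.012] F rack [-0.17 -0.45] 0.09 sd [0.69 0.58 0.31] yaw 0.2229993892411657
tile 0.76 [492.2 -11.6] [ 79.4 100.4] 12.8 0.051
tile 0.64 [331.3 165.2] [87.  43.3] 4.0 0.0108
```

View pics/w9.png

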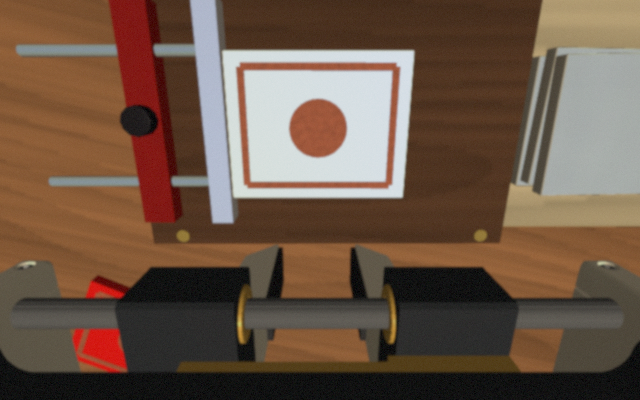

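Call:
jog_arm(
  targets="0 0 2 0 0 0 160; 0 0 4 0 0 0 160; 0 0 4 0 0 0 160; 0.5 0 4 0 0 0 160; 0.8 0 4 0 0 0 160; 1.1 0 4 0 0 0 160; 1.4 0 4 0 0 0 160; 1.7 0 4 0 0 0 160",
)

```text
clock: 17.4
position: [0.4364, 0.087, 0.0662]
tool_rot: [-3.141, 0.001, 0.222]
contact_force: [-0.2, -0.2, 0.9]
finger_gap: 0.376
```

```bash
python3 chk.py
```

```text
clk 17.6 pos [0.4369 0.0871 0.0662] rack [ 0.4453 -0.0119] F rack [-0.35  0.1 ] 0.01 sd [0.43 0.22 0.47] yaw 0.2221133200206422
```

Next I'll advance 18 mm slowly to x≈0.463, then go in fine steps.

Call:
jog_arm(
  targets="0.25 0 0 0 0 0 160; 0.5 0 0 0 0 0 160; 0.75 0 0 0 0 0 160; 1 0 0 0 0 0 160; 1.2 0 0 0 0 0 160; 1.4 0 0 0 0 0 160; 1.6 0 0 0 0 0 160; 1.7 0 0 0 0 0 160",
)

```text
clock: 18.6
position: [0.4534, 0.0907, 0.0662]
tool_rot: [3.142, -0.0, 0.222]
contact_force: [-1.0, -0.9, -0.5]
finger_gap: 0.37
```

```bash
python3 chk.py w10
```

```text
clk 18.8 pos [0.4534 0.0908 0.0663] rack [ 0.4623 -0.0119] F rack [-0.17  0.07] -0.14 sd [0.58 0.52 0.27] yaw 0.22208295025851288
tile 0.91 [510.3 -13.4] [ 84.7 104.6] 13.5 0.051
tile 0.88 [413.9  89.8] [ 36.5 168. ] 55.5 0.0074
```

Call:
jog_arm(
  targets="0.1 0 0 0 0 0 160; 0.2 0 0 0 0 0 160; 0.3 0 0 0 0 0 160; 0.3 0 0 0 0 0 160",
)

```text
clock: 19.35
position: [0.4563, 0.0914, 0.0662]
tool_rot: [3.142, -0.0, 0.222]
contact_force: [0.3, 0.4, -0.5]
finger_gap: 0.376
```

```bash
python3 chk.py w10;python3 - <<'E'
import cv2,numpy as np
d=np.load('last.npz');P=d['P']
a=.2234;X=np.array([np.cos(a),np.sin(a)]);Y=np.array([-np.sin(a),np.cos(a)])
x=P[...,:2]@X;y=P[...,:2]@Y;z=P[...,2]
for y0 in(-.05,-.01,.03):
    m=(abs(y-y0)<.006)&(z>.03)&(z<.07)
    print(y0,[(round(t*1000),round(float(np.median(z[m&(abs(x-t)<.0006)]))*1000,1)) for t in np.arange(.54,.57,.001) if (m&(abs(x-t)<.0006)).sum()>2])
E
```

```text
clk 19.55 pos [0.4564 0.0915 0.0662] rack [ 0.4653 -0.0119] F rack [ 0.47 -0.45] -0.2 sd [0.22 0.29 0.34] yaw 0.22208118203155536
tile 0.95 [513.1 -13.2] [ 85.6 104.3] 12.7 0.051
tile 0.77 [363.4 145.3] [35.5  8.4] 79.4 0.0064
-0.05 [(540, 50.8), (541, 51.1), (542, 51.0), (543, 51.1), (544, 51.1), (545, 51.1), (546, 51.2), (547, 51.3), (548, 51.2), (549, 51.2), (550, 51.0), (551, 50.9), (552, 51.0), (553, 51.0), (554, 51.1), (555, 50.6), (556, 41.0), (557, 41.0), (558, 44.6), (559, 54.8), (560, 55.2), (561, 54.9), (562, 55.1), (563, 54.9), (564, 55.1), (565, 55.1), (566, 54.9), (567, 55.1), (568, 55.1), (569, 55.0)]
-0.01 [(540, 51.2), (541, 50.9), (542, 51.1), (543, 51.2), (544, 51.0), (545, 51.0), (546, 51.1), (547, 51.1), (548, 51.2), (549, 51.2), (550, 51.0), (551, 51.1), (552, 51.0), (553, 50.9), (554, 51.1), (555, 50.9), (556, 41.0), (557, 41.0), (558, 45.3), (559, 54.9), (560, 54.9), (561, 54.9), (562, 55.0), (563, 55.0), (564, 54.9), (565, 54.9), (566, 55.0), (567, 54.9), (568, 54.9), (569, 54.7)]
0.03 [(540, 51.1), (541, 51.1), (542, 51.1), (543, 51.0), (544, 51.2), (545, 51.3), (546, 51.2), (547, 51.2), (548, 51.0), (549, 51.1), (550, 51.0), (551, 51.1), (552, 51.2), (553, 50.9), (554, 51.1), (555, 50.8), (556, 41.2), (557, 41.1), (558, 43.5), (559, 54.8), (560, 55.0), (561, 55.0), (562, 55.0), (563, 55.1), (564, 54.8), (565, 55.0), (566, 55.2), (567, 55.0), (568, 54.9), (569, 55.1)]
```

Call:
jog_arm(
  targets="0.1 0 0 0 0 0 160; 0.2 0 0 0 0 0 160; 0.25 0 0 0 0 0 160; 0.25 0 0 0 0 0 160",
)

```text
clock: 20.1
position: [0.4587, 0.092, 0.0662]
tool_rot: [3.142, -0.0, 0.222]
contact_force: [0.2, -0.1, -0.1]
finger_gap: 0.371
```

```bash
python3 chk.py
```

```text
clk 20.3 pos [0.4587 0.092  0.0662] rack [ 0.4677 -0.0119] F rack [ 0.46 -0.23] -0.09 sd [0.46 0.42 0.39] yaw 0.222087980178999
```

Call:
jog_arm(
  targets="0.05 0 0 0 0 0 160; 0.1 0 0 0 0 0 160; 0.1 0 0 0 0 0 160",
)

```text
clock: 20.68
position: [0.4593, 0.0921, 0.0662]
tool_rot: [-3.141, 0.001, 0.222]
contact_force: [-2.6, 0.5, 0.9]
finger_gap: 0.374
```

```bash
python3 chk.py
```

```text
clk 20.875 pos [0.4593 0.0921 0.0662] rack [ 0.4683 -0.0119] F rack [-2.11 -0.11] 1.0 sd [0.2  0.62 0.46] yaw 0.222061730251206
```

Call:
jog_arm(
  targets="0.03 0 0 0 0 0 160; 0.05 0 0 0 0 0 160; 0.05 0 0 0 0 0 160; 0.05 0 0 0 0 0 160",
)

```text
clock: 21.38
position: [0.4594, 0.0921, 0.0661]
tool_rot: [-3.141, 0.001, 0.222]
contact_force: [-5.0, -1.5, 3.5]
finger_gap: 0.377
```

```bash
python3 chk.py
```

```text
clk 21.575 pos [0.4594 0.0921 0.0661] rack [ 0.4684 -0.0119] F rack [-5.37 -0.02] 3.63 sd [0.71 0.4  0.26] yaw 0.22218248451071454
```

Call:
jog_arm(
  targets="-0.1 0 0 0 0 0 160; -0.4 0 0 0 0 0 160; -1.5 0 0 0 0 0 160; -3 0 0 0 0 0 160; -4 0 -2 0 0 0 160; -4 0 -6 0 0 0 160; -4 0 -9 0 0 0 160; -4 0 -9 0 0 0 160",
)

```text
clock: 22.58
position: [0.4218, 0.084, 0.158]
tool_rot: [-3.14, -0.005, 0.222]
contact_force: [0.0, 0.5, -0.4]
finger_gap: 0.371
```

```bash
python3 chk.py w11;python3 - <<'E'
import cv2,numpy as np
d=np.load('last.npz');P=d['P']
a=.2234;X=np.array([np.cos(a),np.sin(a)]);Y=np.array([-np.sin(a),np.cos(a)])
x=P[...,:2]@X;y=P[...,:2]@Y;z=P[...,2]
for y0 in(-.05,-.01,.03):
    m=(abs(y-y0)<.006)&(z>.03)&(z<.07)
    print(y0,[(round(t*1000),round(float(np.median(z[m&(abs(x-t)<.0006)]))*1000,1)) for t in np.arange(.553,.563,.001) if (m&(abs(x-t)<.0006)).sum()>2])
for x0 in(.49,.52,.54):
    m=(abs(x-x0)<.006)&(z>.03)&(z<.07)
    print(x0,[(round(t*1000),round(float(np.median(z[m&(abs(y-t)<.0006)]))*1000,1)) for t in np.arange(.032,.046,.001) if (m&(abs(y-t)<.0006)).sum()>2])
E
```

```text
clk 22.775 pos [0.4202 0.0836 0.1559] rack [ 0.4283 -0.0116] F rack [ 0.02 -0.36] -0.43 sd [0.63 0.52 0.1 ] yaw 0.22223370161833444
tile 0.78 [389.2 111.1] [ 36.  209.2] 48.0 0.0107
tile 0.64 [517.5 -12.6] [ 82.1 102.3] 12.6 0.0511
-0.05 [(553, 50.9), (554, 51.1), (555, 51.3), (556, 51.0), (557, 50.9), (558, 51.6), (559, 54.9), (560, 55.0), (561, 55.2), (562, 54.8)]
-0.01 [(553, 50.9), (554, 51.1), (555, 51.2), (556, 51.0), (557, 51.2), (558, 51.4), (559, 54.5), (560, 54.9), (561, 55.3), (562, 55.0)]
0.03 [(553, 51.3), (554, 51.3), (555, 51.0), (556, 51.2), (557, 51.1), (558, 51.2), (559, 55.0), (560, 55.3), (561, 55.2), (562, 55.1)]
0.49 [(32, 51.0), (33, 51.0), (34, 50.9), (35, 50.9), (36, 51.0), (37, 51.0), (38, 51.6), (39, 54.8), (40, 55.2), (41, 55.0), (42, 54.9), (43, 55.3), (44, 54.9), (45, 55.0)]
0.52 [(32, 50.9), (33, 51.3), (34, 51.1), (35, 51.1), (36, 50.9), (37, 50.8), (38, 51.6), (39, 54.5), (40, 54.8), (41, 55.1), (42, 55.1), (43, 55.2), (44, 55.1), (45, 54.7)]
0.54 [(32, 51.0), (33, 50.9), (34, 50.9), (35, 51.0), (36, 51.2), (37, 50.8), (38, 51.5), (39, 54.6), (40, 55.2), (41, 55.0), (42, 54.8), (43, 55.1), (44, 55.2), (45, 55.0)]
```

View pics/w11.png

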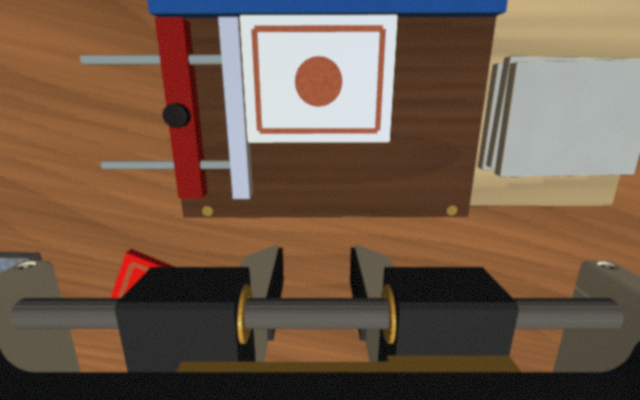

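The tile sits square in the corner, touching the bar (around pixel (243,80)) and the rail (along the row at about y=13). The gripper is clear, so I'm handing the job in.

```bash
python3 -c "
from cell import env
print(env.job_done())"
```

```text
the job is handed in; nothing more can be done
None
```

I pushed the top tile off the stack onto the deck with two fingertips, pressed it against the stop bar, then against the blue rail. I then backed the gripper clear and handed the job in at about 23 s of the 72 s; no verdict is reported.

- **Pressing:** the wrist force read about 4.5–5 N while the tile was against the bar, and about 5.4 N against the rail. Each was held for more than 0.3 s. Up to about 1 N of that is sliding friction on the deck.
- **Final position:** the depth profiles show no visible gap at the bar or the rail (under about 1 mm). The tile lies flat, with its yaw within about 0.2° of the rack's.
- **Bar and stack:** the bar's front face still measures within about 1 mm of where I first found it. The other three tiles look undisturbed in the last picture, but I did not measure them.
- **Odd reading:** the force on the tool rose to about 3.6 N vertically during the rail press. It went back to zero once the gripper let go, and the tile was still flat.

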